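# Fill the two empty cells of the flap-covered tin crate

### The arm

A 6-joint arm with a two-finger parallel gripper is mounted at the origin on the work surface. World frame = base frame: x ahead of the robot, y to its left, z up, the work surface at z = 0. Lengths are in m, angles in degrees, forces in N, time in s.
With the tool pointing down it reaches from about 0.375 to 0.75 m from the base axis. Payload 9 kg.
Tool frame: the origin (TCP) lies where the fingers leave the gripper's body, on its centre line; the fingertips stand 73 mm ahead of it and the grasp point (between the pads) lies 54 mm ahead of it (robot.tip_reach is the distance from the TCP to the fingertips, in m); z points along the fingers, y is the direction in which the jaws open and shut (so a half turn about z gives the same grasp; the last joint's range is limited). The gripper opens to 85 mm and grips with 20 to 120 N. Pads are 22 mm wide; open, the fingers measure 114 mm over their backs; the gripper's body (76 mm by 85 mm) begins 54 mm behind the grasp point. The pads swing forward as they close: fully open they stand 13 mm farther back than shut.
Start: joints at [62.47, 5.964, 5.575, 89.605, 0, 77.527], TCP at [0.156, 0.579, 0.304] pointing down, gripper open.
Joint ranges: [-171.21, 171.21], [-48.23, 106.86], [-62.78, 66.21], [-105.2, 120.99], [-86.42, 89.51], [-180, 180]. Speed limits (degrees/s): [127.2, 127.2, 147.25, 180, 180, 180].

### API

Orientations are given as [roll, pitch, yaw] about the fixed x, y, z axes, in that order (R = Rz(yaw) Ry(pitch) Rx(roll)).
In Python, from plant import robot gives the robot as it stands. Calls block until the motion is done:
- robot.move_pose(position, orientation): joint-space move of the TCP to a pose.
- robot.line_to(position, vel=0.15, rotation=None, guard=None): straight line of the TCP; rotation=None keeps the orientation; vel is the mean speed in m/s. With guard (N) it stops when the force on the tool has changed by that much, and returns True; else False.
- robot.goto_joints(angles): joint-space move.
- robot.set_gripper(opening): finger opening in m; the grip force is fixed at half the most; returns when the fingers have stopped.
- robot.pause(seconds).
- robot.ik(position, orientation): joint angles nearest the present ones, or None.
- robot.observe(): the state.
- robot.grab_frame(name): name is "scene" or "top" or "wrist"; returns the picture (384x512x3 uint8, blue, green, red); there is no depth.
- robot.get_calibration(name): a dict with "vertical_fov" (degrees; the focal length in pixels is half the picture's height over the tangent of half this angle, whatever the lens; pixels are square), "cx", "cy" (the principal point, pixels), "rvec" (rotation vector, rad) and "tvec" (3), from world to camera coordinates, as OpenCV has them. Camera axes: x right, y down, z forward; pixel columns grow to the right and rows downward; lengths in m; the calibration is good to about 2 mm. The wrist camera is an equidistant fisheye: a pixel r from the principal point sees the ray r / f radians off the axis. A picture is of the moment at which its call begins: read the wrist's pose just before it. get_calibration takes no time and is no camera call; for the wrist camera it gives the pose at the moment of the call.
A pose or a line that the arm cannot do raises robot.IKError and nothing moves.
- robot.job_done(): hands the job in, once; it reports no verdict.
The state is a dict: "time": time; "q": joint angles; "qvel": joint speeds; "joint_torque": joint torques, N m; "tool_pos": TCP position; "tcp_rot": TCP orientation; "ft_force": force on the tool from outside, world axes, zero at the start; "torque": the same for the moment, N m; "gripper_width": finger opening in m.
Only numpy, scipy, OpenCV 4.12 (cv2) and the standard library are available. Lean on these libraries where they do the work, as an engineer would, in place of code of your own. Each camera call takes 0.05 s, during which the arm holds its last target. There are 200 camera calls.

### The job

Four of the six cells in the flap-covered crate already hold a tin and two are empty, but under the flaps you cannot see which: feel for them. Put the two loose tins away, one in each empty cell, by pressing each down through the flaps until it lies flat on the cell's floor. Leave the bottle, the wrench and the carton where they are.

Things in the scene. Friction and masses are not known exactly. Their poses are not given: they have to be found in the camera images.
- crate: flap-covered plywood crate, fixed to the bench: 152 (x) x 236 (y) x 85 mm high; origin at the centre of its underside, z up. Six cells, 2 along its x (72 mm apart) by 3 along its y (76 mm apart), each 64 (x) x 68 (y) mm inside, walls 8 mm thick, cell floors 6 mm above the bench. Four cells, unknown which, hold a tin like the loose ones, flat on the floor; two are empty; closed flaps hide all
- cell0 (a point): crate cell 0 (-x row, -y end): the point where its two flaps meet, centred, 6 mm below the crate's top, 79 mm above the bench; axes as the crate's. Every cell's flaps: grey, 2.5 mm thick, 33 mm long, hinged on its -y and +y walls; geared to open down together into the cell; light springs shut them. They bear a resting tin; a finger parts them with 1 to 3 N
- cell1 (a point): crate cell 1 (-x row, middle): the point where its two flaps meet, centred, 6 mm below the crate's top, 79 mm above the bench; axes as the crate's. Behind the flaps of any cell, a finger meets a stored tin's top 42 mm above the bench, or in an empty cell nothing until the floor at 6 mm
- cell2 (a point): crate cell 2 (-x row, +y end): the point where its two flaps meet, centred, 6 mm below the crate's top, 79 mm above the bench; axes as the crate's. In any cell, a tin laid over the middle of the flaps is pressed through with about 4 to 6 N; once it lies on the floor the flaps spring shut above it. A tin pressed into a full cell sticks on top of the stored one for good
- cell3 (a point): crate cell 3 (+x row, -y end): the point where its two flaps meet, centred, 6 mm below the crate's top, 79 mm above the bench; axes as the crate's
- cell4 (a point): crate cell 4 (+x row, middle): the point where its two flaps meet, centred, 6 mm below the crate's top, 79 mm above the bench; axes as the crate's
- cell5 (a point): crate cell 5 (+x row, +y end): the point where its two flaps meet, centred, 6 mm below the crate's top, 79 mm above the bench; axes as the crate's
- tin_a: loose flat round metal tin with a slip lid, 54 mm diameter, 36 mm high, about 100 g, lying flat on the bench; origin at the centre of its underside, z up. Identical to the other tins
- tin_b: the other loose flat round metal tin with a slip lid, 54 mm diameter, 36 mm high, about 100 g, lying flat on the bench; origin at the centre of its underside, z up. Identical to the other tins
- oil_bottle: bystander: white plastic bottle with black cap, 44 mm diameter, 115 mm high, standing; origin at the centre of its underside
- wrench: bystander: steel wrench 160 mm long lying along its own x on the bench; origin under its middle
- carton: bystander: cardboard carton 50 x 90 x 40 mm high; origin at the centre of its underside
Not all that is in view belongs to the job. Leave any brown look-alike of the tin_b alone.

How it is judged:
By the outcome, as a careful person would: the job done as asked, in the order asked, and still so for the second after the job is handed in, with the robot touching nothing.
It also fails if it takes over 72 s, if anything falls off the work surface, if the arm or the gripper's body presses on something with over 40 N, if the wrist force passes 120 N, or if a joint passes its speed limit or range.

## Working session

There is one attempt and no reset: what is moved stays moved. The work goes in short steps, each a Python script; the robot and the scene stay as the last script left them, time stands still between calls to the robot, and variables do not carry over. Pictures are saved under pics/ and viewed, about 8 in all and at most 12, crops included, and the job is handed in when it is done.

```bash
mkdir -p pics; ls
python3 - <<'E'
from plant import robot
import cv2
o=robot.observe();print(o)
for n in("top","scene"):
    cv2.imwrite(f"pics/{n}0.png",cv2.resize(robot.grab_frame(n),(800,600),interpolation=cv2.INTER_CUBIC));print(n,robot.get_calibration(n))
E
```

```text
pics
{'time': 0.0, 'q': array([ 6.24690743e+01,  5.99933609e+00,  5.52830114e+00,  8.96057838e+01,
       -4.58822246e-04,  7.75280316e+01]), 'qvel': array([ 0.01035977,  0.03438393, -0.02849233, -0.02514242, -0.01125312,
        0.01839495]), 'joint_torque': array([ 4.21237401e-04, -5.56930983e+01,  5.03653014e+01,  1.66335760e-02,
       -2.90674388e-04, -4.32065093e-06]), 'tool_pos': array([0.15575404, 0.57918437, 0.30312687]), 'tcp_rot': array([-1.79924895e+02, -1.61419365e-02,  1.64941032e+02]), 'ft_force': array([-0.29742799,  0.75453647,  0.01218102]), 'torque': array([-0.02368179,  0.04634835,  0.0493085 ]), 'gripper_width': 0.08543463658634952}
top {'vertical_fov': 48.37482501483317, 'cx': 256.5140607439664, 'cy': 189.7413140347522, 'rvec': array([ 2.12577783, -2.13280901,  0.21186795]), 'tvec': array([-0.11700141,  0.63022829,  0.92882452])}
scene {'vertical_fov': 48.41489923603, 'cx': 255.76129357433643, 'cy': 188.63387349390467, 'rvec': array([ 2.34761923,  0.63388041, -0.25975916]), 'tvec': array([-0.47428109, -0.2381795 ,  1.28865639])}
```

View pics/top0.png

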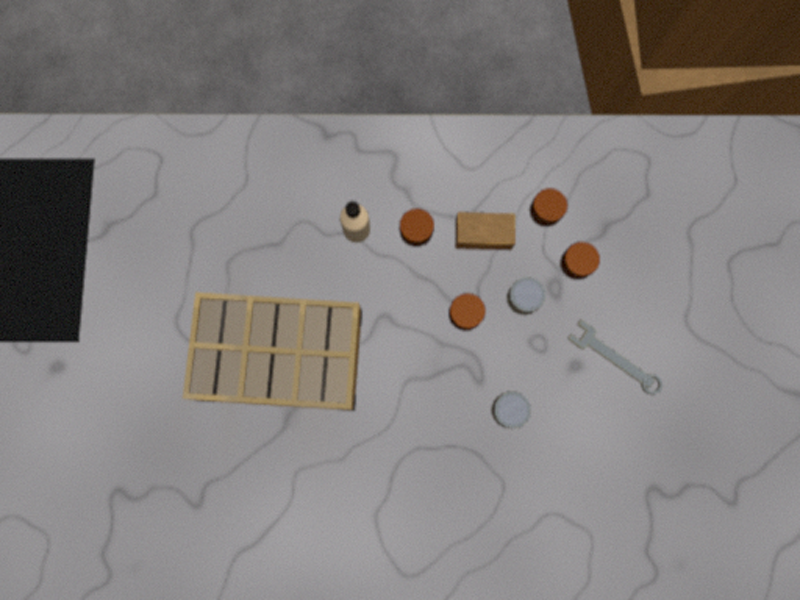

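View pics/scene0.png

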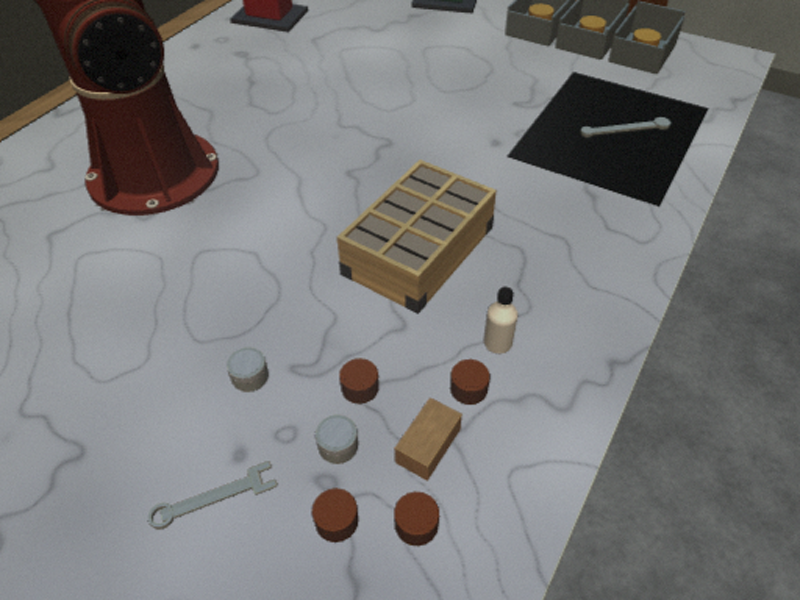

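Top view (800×600): the silver-grey tins are at (527,296) and (512,410). Four brown look-alikes are at (417,226), (467,311), (549,206) and (581,260). The loose metal tins match the two grey ones; the brown ones are the look-alikes named in the task. The crate's top corners are at about (198,294), (360,303), (352,408) and (187,398).

```bash
cat > h.py <<'E'
from plant import robot
import cv2, numpy as np
def ray(name,uv,z,cal=None):
    """pixels (512x384) -> world points on plane z"""
    c=cal or robot.get_calibration(name); f=192/np.tan(np.radians(c["vertical_fov"]/2))
    R=cv2.Rodrigues(c["rvec"])[0]; C=-R.T@c["tvec"]; out=[]
    for u,v in uv:
        d=np.array([u-c["cx"],v-c["cy"]])/f
        if name=="wrist":
            r=np.hypot(*d); d=np.r_[d/r*np.sin(r),np.cos(r)] if r>1e-9 else np.array([0,0,1.])
        else: d=np.r_[d,1]
        w=R.T@d; out.append((C+w*(z-C[2])/w[2])[:2])
    return np.array(out)
E
python3 - <<'E'
from h import *
import glob
s=lambda P:[((x+.5)*.64-.5,(y+.5)*.64-.5) for x,y in P]
np.set_printoptions(precision=4,suppress=True)
c=ray("top",s([(198,294),(360,303),(352,408),(187,398)]),.085);print(c,c.mean(0))
e=np.roll(c,-1,0)-c;print(np.hypot(*e.T),np.degrees(np.arctan2(e[:,1],e[:,0])))
print("tins",ray("top",s([(527,296),(512,410)]),.036))
print("brown",ray("top",s([(417,226),(467,311),(549,206),(581,260)]),.036))
print("bottle,carton",ray("top",s([(354,225)]),.05),ray("top",s([(486,230)]),.04))
g=robot.grab_frame("top")
cv2.imwrite("pics/top1.png",np.hstack([cv2.resize(g[170:280,300:400],(400,440),interpolation=cv2.INTER_CUBIC),cv2.resize(g[180:270,112:240],(400,440))]))
T=g.astype(int);print([g[int(v*.64),int(u*.64)] for u,v in [(527,296),(512,410),(467,311)]])
E
```

```text
[[ 0.6297  0.173 ]
 [ 0.616  -0.0597]
 [ 0.4672 -0.0495]
 [ 0.4819  0.1807]] [0.5487 0.0611]
[0.2331 0.1492 0.2307 0.148 ] [-93.3615 176.11    86.3397  -2.9664]
tins [[ 0.635  -0.3107]
 [ 0.4643 -0.2819]]
brown [[ 0.7456 -0.1445]
 [ 0.6121 -0.2189]
 [ 0.7778 -0.3507]
 [ 0.6911 -0.3961]]
bottle,carton [[ 0.7431 -0.0479]] [[ 0.7379 -0.2506]]
[array([153, 144, 140], dtype=uint8), array([152, 141, 140], dtype=uint8), array([ 39,  77, 137], dtype=uint8)]
```

View pics/top1.png

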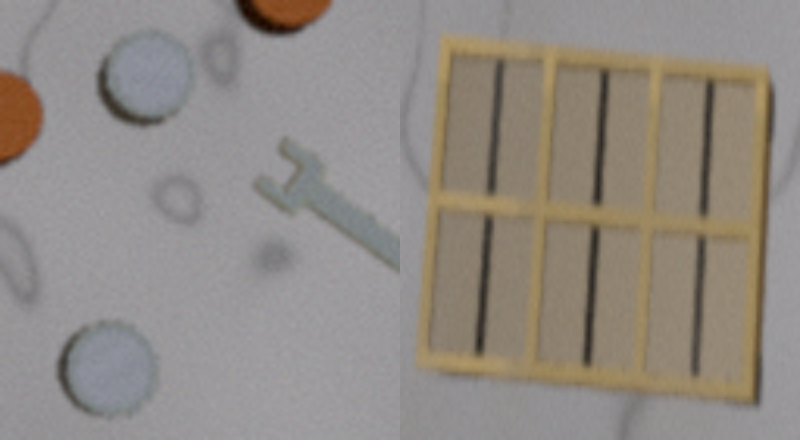

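The crop confirms two silver-grey metal tins next to brown ones, and the crate's flap seams run along crate x. Measured crate size is 232×149 mm (236×152 nominal). Next I look at the crate from close by.

Run:
```python
from h import *
import pickle
for y in (-3.5,176.5): print(y,robot.ik([.549,.061,.25],[180,0,y]))
q=robot.ik([.549,.061,.25],[180,0,176.5]); yaw=176.5 if q is not None else -3.5
robot.move_pose([.549,.061,.27],[180,0,yaw])
robot.set_gripper(0)
robot.pause(.2)
c=robot.get_calibration("wrist");g=robot.grab_frame("wrist")
pickle.dump(c,open("cal1.pkl","wb"))
cv2.imwrite("pics/w1.png",cv2.resize(g,(800,600),interpolation=cv2.INTER_CUBIC))
o=robot.observe();print(o["time"],o["tool_pos"],o["tcp_rot"],o["ft_force"],o["gripper_width"],o["q"],c)
```

```text
-3.5 [ -7.2291346   -2.59080085  -8.73230444  83.85849641   0.
 176.2708654 ]
176.5 [-7.2291346  -2.59080085 -8.73230444 83.85849641  0.         -3.7291346 ]
3.4917 [0.54899113 0.06100706 0.26999616] [ 1.79999955e+02 -9.24733837e-04  1.76499231e+02] [-0.16572593 -0.93972214 -0.74695866] 8.428931793761068e-05 [-7.22849982e+00 -2.61432363e+00 -6.68086435e+00  8.59343850e+01
 -1.55427721e-05 -3.72773052e+00] {'vertical_fov': 65.70646984690485, 'cx': 253.5519909782518, 'cy': 196.72752849302677, 'rvec': array([-2.12867257, -2.003155  , -0.28408192]), 'tvec': array([-0.09397315, -0.55028951,  0.19621619])}
```

View pics/w1.png

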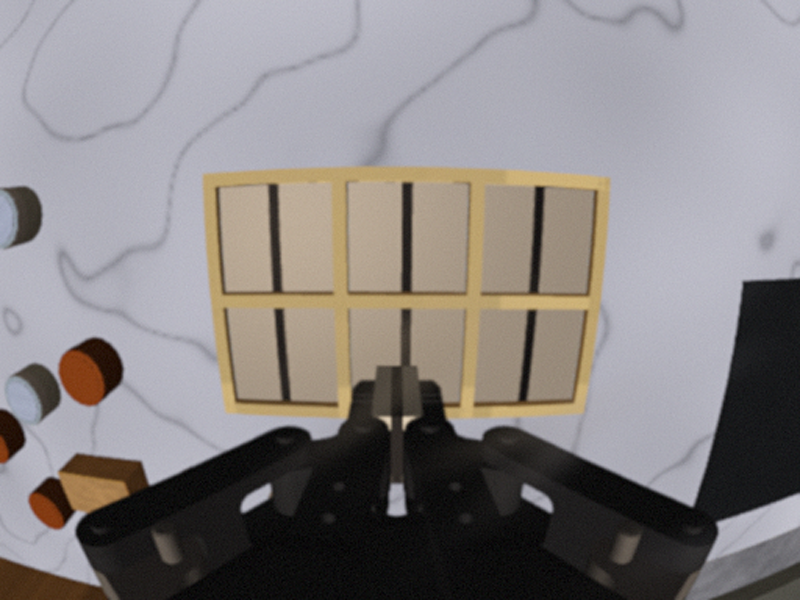

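The wrist view shows the crate's top rim corners at (204,176), (609,178), (584,413) and (230,413), with all flaps shut. I'll fit the crate pose from those.

Run:
```python
from h import *
import pickle
c=pickle.load(open("cal1.pkl","rb"))
s=lambda P:[((x+.5)*.64-.5,(y+.5)*.64-.5) for x,y in P]
np.set_printoptions(precision=4,suppress=True)
P=ray("wrist",s([(204,176),(609,178),(584,413),(230,413)]),.085,c);print(P,P.mean(0))
e=np.roll(P,-1,0)-P;print(np.hypot(*e.T),np.degrees(np.arctan2(e[:,1],e[:,0])))
print("seam mid cells at .079",ray("wrist",s([(407,238),(275,240),(537,239),(283,355),(528,355)]),.079,c))
print("divider mid",ray("wrist",s([(406,301)]),.085,c))
```

```text
[[ 0.4673 -0.0455]
 [ 0.4817  0.1893]
 [ 0.6335  0.1809]
 [ 0.6183 -0.0532]] [0.5502 0.0679]
[0.2352 0.152  0.2346 0.1512] [ 86.4871  -3.1733 -93.7228 177.0859]
seam mid cells at .079 [[ 0.514   0.0689]
 [ 0.5096 -0.0076]
 [ 0.5179  0.1451]
 [ 0.581  -0.0118]
 [ 0.5905  0.1407]]
divider mid [[0.5493 0.0662]]
```

Wrist fit: centre (0.550, 0.0675), yaw −3.4°, size 235×152, which matches. Now I probe the cells with shut fingers.

```bash
cat >> h.py <<'E'
YAW=-3.4; C0=np.array([.550,.0675]); TR=robot.tip_reach
def cell(i):
    a=np.radians(YAW); d=np.array([(-36,36)[i//3],(-76,0,76)[i%3]])/1000
    return C0+np.array([[np.cos(a),-np.sin(a)],[np.sin(a),np.cos(a)]])@d
ORI=[180,0,180+YAW]
E
python3 - <<'E'
from h import *
print("TR",TR); empty=[]; left=6
for i in (1,0,3,4,5,2):
    x,y=cell(i)
    robot.line_to([x,y,TR+.10],vel=.2,rotation=ORI)
    hit=robot.line_to([x,y,TR+.030],vel=.05,guard=7)
    o=robot.observe(); z=o["tool_pos"][2]-TR
    print(i,hit,round(z,4),o["ft_force"].round(1),round(o["time"],2))
    robot.line_to([x,y,TR+.10],vel=.2)
    if not hit: empty.append(i)
    if len(empty)==2 or (hit and z>.05): break
print(empty,robot.observe()["time"])
E
```

```text
TR 0.0726
1 True 0.0421 [-1.5 -1.   7.7] 5.22
0 True 0.0421 [-1.3 -1.   7.7] 7.25
3 True 0.0346 [ 0.5 -3.7  1. ] 9.38
4 True 0.0346 [ 2.1 -4.   2. ] 11.56
5 True 0.0421 [-2.6  0.1  7.9] 13.62
2 True 0.0421 [-2.6  0.2  7. ] 15.63
[] 16.075
```

Cells 0, 1, 2 and 5 stopped at 42.1 mm, so they hold tins. In cells 3 and 4 the finger went past that to 34.6 mm, with only sideways flap force, so they're empty. That gives four full and two empty, as stated. Next is a close look at the tins.

Run:
```python
from h import *
import pickle
robot.move_pose([.57,-.25,.25],ORI); robot.pause(.1)
c=robot.get_calibration("wrist");g=robot.grab_frame("wrist")
pickle.dump(c,open("cal2.pkl","wb"))
cv2.imwrite("pics/w2.png",cv2.resize(g,(800,600),interpolation=cv2.INTER_CUBIC))
print(robot.observe()["time"])
```

```text
17.7333
```

View pics/w2.png

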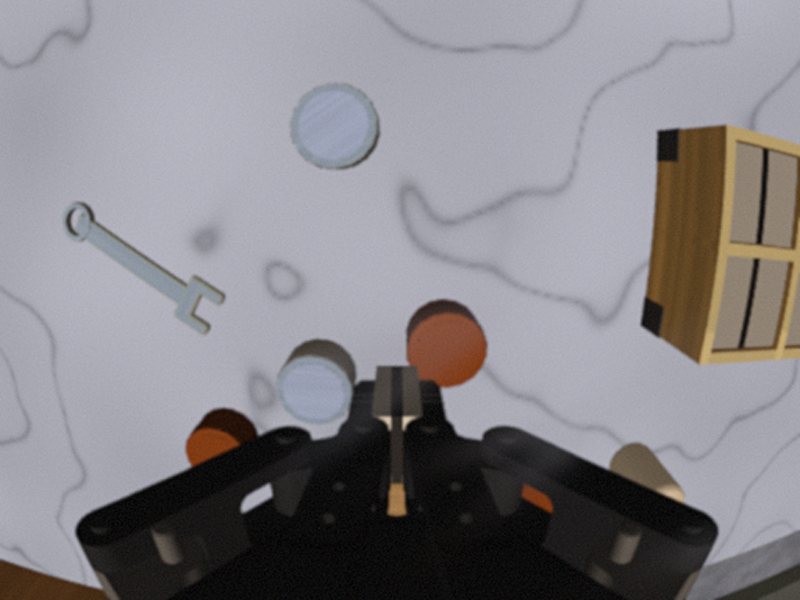

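The two silver tin tops are centred at about (334,125) and (316,390). The brown look-alike sits beside the second one, at (446,345).

Run:
```python
from h import *
import pickle
c=pickle.load(open("cal2.pkl","rb"))
s=lambda P:[((x+.5)*.64-.5,(y+.5)*.64-.5) for x,y in P]
np.set_printoptions(precision=4,suppress=True)
for P in ([(334,125),(291,125),(378,125),(334,83),(334,167)],[(316,390),(278,390),(354,390),(316,357),(316,423)],[(446,345)]):
    p=ray("wrist",s(P),.036,c); print(p[0], [round(float(np.hypot(*(p[i]-p[i+1]))),4) for i in range(1,len(p)-1,2)])
for y in (-90,90,60,-60,120): 
    print(y,robot.ik([.635,-.305,.09],[180,0,y]))
```

```text
[ 0.4654 -0.2807] [0.0535, 0.0527]
[ 0.6383 -0.3082] [0.0536, 0.0513]
[ 0.6099 -0.2184] []
-90 [ -36.2569   27.7386    8.839    71.1004    0.     -126.2569]
90 [-36.2569  27.7386   8.839   71.1004   0.      53.7431]
60 [-36.2569  27.7386   8.839   71.1004   0.      83.7431]
-60 [ -36.2569   27.7386    8.839    71.1004    0.     -156.2569]
120 [-36.2569  27.7386   8.839   71.1004   0.      23.7431]
```

```bash
cat >> h.py <<'E'
GZ=TR+.014
def pick_place(p,i,yaw):
    o=[180,0,yaw]
    robot.set_gripper(.085)
    robot.move_pose([*p,GZ+.07],o); robot.line_to([*p,GZ],vel=.12)
    robot.set_gripper(.0); print("grip",robot.observe()["gripper_width"])
    robot.line_to([*p,GZ+.12],vel=.2)
    x,y=cell(i)
    robot.move_pose([x,y,GZ+.12],ORI)
    print("still",robot.observe()["gripper_width"])
    h=robot.line_to([x,y,GZ+.081],vel=.05,guard=3.5)
    s=robot.observe();print("lower",h,s["tool_pos"],s["ft_force"])
    robot.set_gripper(.085)
    robot.line_to([x,y,GZ+.15],vel=.2); robot.set_gripper(0)
    g=robot.grab_frame("wrist"); t=robot.grab_frame("top")
    cv2.imwrite(f"pics/place{i}.png",np.hstack([cv2.resize(g,(400,300)),cv2.resize(t[150:300,80:280],(400,300))]))
    print("t",robot.observe()["time"])
def press(i):
    x,y=cell(i); zs=TR+.125
    robot.line_to([x,y,zs],vel=.2)
    h=robot.line_to([x,y,TR+.038],vel=.05,guard=18)
    s=robot.observe();print("press",h,s["tool_pos"][2]-TR,s["ft_force"])
    robot.line_to([x,y,zs+.05],vel=.2)
    robot.pause(.1)
    g=robot.grab_frame("wrist"); t=robot.grab_frame("top")
    cv2.imwrite(f"pics/press{i}.png",np.hstack([cv2.resize(g,(400,300)),cv2.resize(t[150:300,80:280],(400,300))]))
    print("t",robot.observe()["time"])
E
python3 -c "
from h import *
pick_place([.4654,-.2807],3,180+YAW)"
```

```text
grip 0.05226754913019657
still 0.05203999181576517
lower False [ 0.58160946 -0.01048429  0.16793119] [-0.54333814 -0.24959768 -0.65189793]
t 24.8917
```

View pics/place3.png

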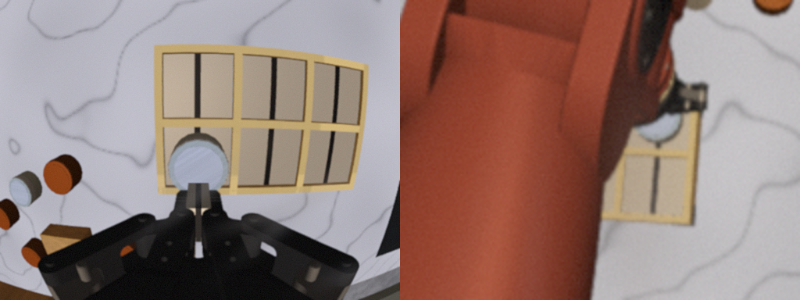

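The tin rests on cell 3's flaps, laterally centred (tin 169–229 against cell 163–233). I'll press it in.

```bash
python3 -c "
from h import *
press(3)"
```

```text
press True 0.04207844838487665 [-2.2398709  -0.20286585  6.01050778]
t 27.775
```

View pics/press3.png

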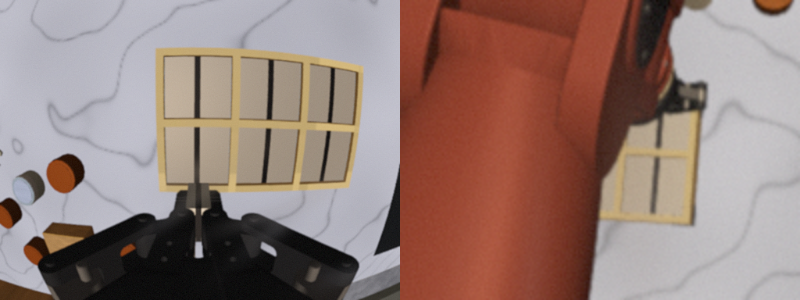

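The pressing stopped at 42.1 mm, meaning the tin is flat on the floor, and the flaps shut above it. Now the second tin goes to cell 4, gripped with the jaws along x, clear of the brown ones.

```bash
python3 -c "
from h import *
pick_place([.6383,-.3082],4,100)"
```

```text
grip 0.05213983400301945
still 0.05201529399615815
lower False [0.58612446 0.06539468 0.16791725] [ 0.49448058 -0.07983468 -1.1472981 ]
t 35.7917
```

View pics/place4.png

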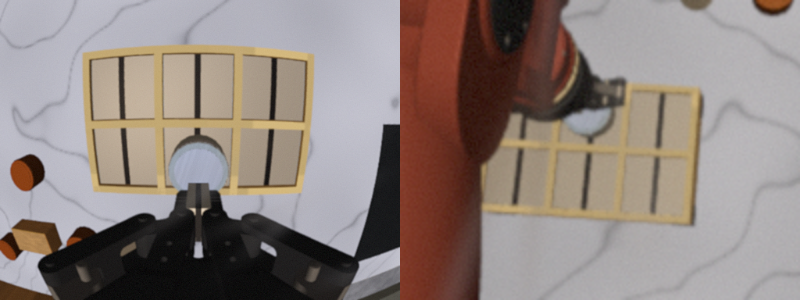

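The tin is centred on cell 4's flaps (168–229 in a cell of 162–233). I'll press it, back away and look at the whole scene.

Run:
```python
from h import *
press(4)
robot.move_pose([.156,.579,.30],[180,0,165])
cv2.imwrite("pics/end.png",cv2.resize(robot.grab_frame("top")[80:310,60:450],(780,460),interpolation=cv2.INTER_CUBIC))
print(robot.observe()["time"])
```

```text
press True 0.04206825238618617 [-1.90936664 -0.91141161  6.14139677]
t 38.675
41.1167
```

View pics/end.png

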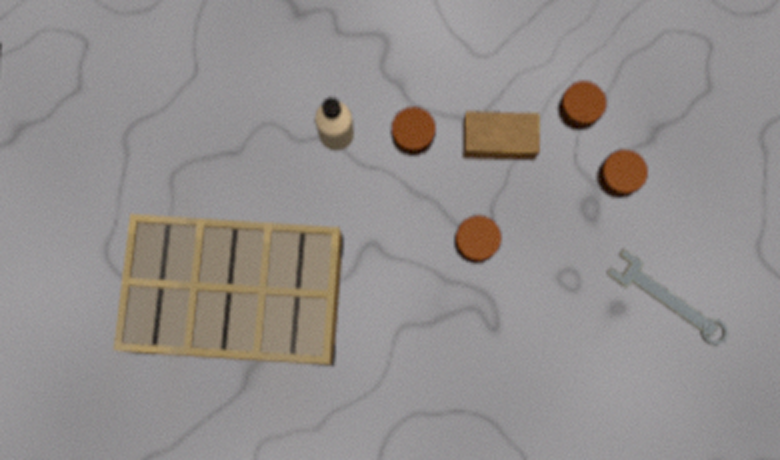

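Both tins are out of sight, all six cells' flaps are shut, and the bystanders and brown tins are where they were.

```bash
python3 -c "
from plant import robot
robot.job_done()"
```

```text
the job is handed in; nothing more can be done
```

Both loose tins are in the crate, one in cell 3 and one in cell 4, and the job was handed in at about 41 s of robot time.

- **Finding the empty cells:** I probed all six with shut fingers. Cells 0, 1, 2 and 5 stopped at 42.1 mm, the height of a stored tin. In cells 3 and 4 the finger went past that to 34.6 mm. The guard did trip there, but the force was mostly sideways, so I read it as the flaps rather than a tin.
- **Placing the tins:** I laid each silver tin on its flaps and pressed it down with shut fingers. Both stopped at 42.1 mm, which is a tin lying flat on the cell floor.
- **Last picture:** All flaps are shut, and the bottle, wrench, carton and four brown look-alikes are where they were.
- **One disagreement:** The first crate position from the top camera was about 7 mm off in y from the close wrist view. I used the wrist view because its crate size matched the given one, and both tins fitted.

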